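# Clamp the gauge pin with the slim ring

### The arm

A 6-joint arm with a two-finger parallel gripper is mounted at the origin on the work surface. World frame = base frame: x ahead of the robot, y to its left, z up, the work surface at z = 0. Lengths are in m, angles in rad, forces in N, time in s.
With the tool pointing down it reaches from about 0.25 to 0.775 m from the base axis. Payload 4 kg.
Tool frame: the origin (TCP) lies on the centre line of the jaws, within the pads' length; the fingertips stand 8 mm ahead of it and the grasp point (between the pads) lies 11 mm behind it; z points along the fingers, y is the direction in which the jaws open and shut (so a half turn about z gives the same grasp; the last joint's range is limited). The gripper opens to 94 mm and grips with 3 to 60 N. Pads are 16 mm wide; open, the fingers measure 119 mm over their backs; the gripper's body (75 mm by 177 mm) begins 78 mm behind the grasp point.
Start: joints at [-1.311, 0.087, 1.371, -0, 1.684, -0.103], TCP at [0.195, -0.514, 0.214] pointing down, gripper open.
Joint ranges: [-3.1, 3.1], [-0.76, 2.03], [0.27, 2.55], [-1.08, 4.22], [0.17, 2.65], [-2.57, 2.57]. Speed limits (rad/s): [2.79, 2.79, 3.14, 3.14, 3.14, 3.14].

### API

Orientations are given as [roll, pitch, yaw] about the fixed x, y, z axes, in that order (R = Rz(yaw) Ry(pitch) Rx(roll)).
In Python, from bench import robot, cams, close_job gives the robot as it stands.
- The arm moves only by the tool arm_command, never from a script. Its argument "plan" is one flat list of numbers, 7 for each row, row after row: the shift along the tool's x, y, z in cm, then the turn, a rotation vector about the tool's x, y, z in degrees, then the closure, from 0 (fully open) to 1 (shut). A call has 1 to 8 rows; each row shifts and turns the commanded pose from where the row before left it, along the tool's axes as they then stand; what a row does not reach is not made up. A row lasts 1/8 s, in which the tool goes at most 62.5 mm and 10.7 degrees, less where a joint would pass 70% of its speed; a pose out of reach is approached as far as the arm can. A call with a gripper value outside its range is refused whole. The fingers move at their own pace and stop on an object; the grip force is fixed at half the most. Time passes only in rows, so rows that do not move let the fingers close. It gives the time, the measured TCP pose, the force and the opening at its end, in the units of the state.
- robot.get_obs(): the state, without advancing time (a new reading comes with each control period).
- cams.snapshot(name): name is "scene" or "top"; returns a dict with "pixels" (384x512x3 uint8, red, green, blue), "fov_y" (degrees; the focal length in pixels is half the picture's height over the tangent of half this angle, whatever the lens; pixels are square), "cx", "cy" (the principal point, pixels), "camera_from_world" (4x4, takes a point from world to camera coordinates). Camera axes: x right, y up, looking along -z (the intrinsics and any distortion apply to the point x, -y, -z); pixel columns grow to the right and rows downward; lengths in m; the calibration is good to about 2 mm. A picture is of the moment at which its call begins. There is no depth.
- close_job(): hands the job in, once; it reports no verdict.
The state is a dict: "time": time; "joint_positions": joint angles; "qvel": joint speeds; "joint_torque": joint torques, N m; "tool_pos": TCP position; "ee_rot": TCP orientation; "wrist_force": force on the tool from outside, world axes, zero at the start; "wrist_torque": the same for the moment, N m; "width": finger opening in m.
Only numpy, scipy, OpenCV 4.12 (cv2) and the standard library are available. Lean on these libraries where they do the work, as an engineer would, in place of code of your own. Each camera call takes 0.05 s, during which the arm holds its last target.

### The job

Stand the loose plain steel gauge pin upright on the seat inside the ring clamp, let go of it, then turn the clamp's slim middle ring clockwise (seen from above) until its stud nips the pin against the fixed V with about 14 N, by feel: firmly enough not to rattle, yet so lightly that the gauge is not marked. The fixed rings just above and below the slim ring are precision faces: touch nothing of the clamp but the slim ring with the gripper, leave the other objects on the bench alone, and leave the pin clamped with the robot clear.

Things in the scene. Friction and masses are not known exactly. Their poses are not given: they have to be found in the camera images.
- chuck: the ring clamp, fixed to the bench, axis vertical. Origin: on the axis, on the bench top. Upwards: dark foot disc 100 mm across, 12 mm high; pale aluminium body 66 mm across, 12 to 52 mm height, its top being the lower fixed ring; the slim ring, 54 to 68 mm; the upper fixed ring, aluminium, 54 mm across, 70 to 82 mm, with an open bore 46 mm across. In it: two steel blocks forming the fixed V, and the stud.
- seat (a point): where to stand the pin (centre of its foot) on the flat seat in the bore: off the axis by 10.1 mm along the clamp's x and 3.3 mm along its y; 40 mm above the bench, 42 mm below the top of the upper fixed ring; over 2 mm free all round the pin. The V lies to the frame's -y of it. The stud (8 mm across, 18 mm from the axis, up to 78 mm height) comes from +y and slides the pin 3.5 mm into the V.
- ring_mid (a point): the centre of the slim ring at half its height (61 mm), on the clamp's axis. The ring: dark toothed steel, 60 mm across, 14 mm high, 3 mm proud of the upper fixed ring, 3 mm inside the lower one's rim, 2 mm gaps above and below. It turns about the vertical and carries the stud. Clockwise from the start it comes up hard on the pin in the V after 0.55 to 1.2 rad, differing each time and not measured.
- top (a point): the clamp's axis at the top of the upper fixed ring (82 mm). What the hand feels: the free ring turns with 0.2 N m of dry friction, which also holds it where it is left; each newton on the pin adds 0.0085 N m (14 N: 0.12 N m, so 0.32 in all while turning). From first resistance to 14 N is only about 0.04 rad; above 24 N the pin may be marked, under 6 N it is loose.
- pin: the gauge pin, loose: a plain steel cylinder 18 mm across, 66 mm high, about 0.13 kg, standing upright on the bench with a thin dark line round it 50 mm above its foot. Origin: centre of its underside, z along it. Seated in the clamp, its top 24 mm stand out above the upper fixed ring.
- steel_ring: bystander: a loose bright steel ring lying flat, 70 mm across, 30 mm high. Origin: centre of its underside. Leave alone.
- gauge_block: bystander: a loose steel gauge block, 35 x 9 mm, 30 mm high. Origin: centre of its underside. Leave alone.
- hammer: bystander: a hammer with a wooden handle, lying on the bench. Leave alone.
There are look-alikes about, which are no part of the job. Several things look just like the chuck: the one meant starts farthest to the robot's left.

How it is judged:
On the way, in this order (a step that is already met when the one before it is completed fails the run):
1. the pin stands upright on the seat, let go and not yet clamped (horizontal distance between pin and seat below 0.01 m and z of pin in the frame of seat between -0.003 and 0.003 m and angle between pin's own z axis and vertical below 0.08 rad and contact force between the fingers and pin below 0.3 N and contact force between pin and chuck below 4 N), for 0.2 s.
2. the ring has been turned until the pin is held against the fixed V (horizontal distance between pin and seat below 0.01 m and z of pin in the frame of seat between -0.003 and 0.003 m and angle between pin's own z axis and vertical below 0.08 rad and contact force between pin and chuck above 6 N), for 0.2 s.
At the end, for the whole second after the job is handed in: the pin stands on the seat (foot within 3 mm of its height, 10 mm of its point), upright within 0.08 rad and at rest, let go, nipped by the stud with about 6 to 23 N (contact forces of the V and the seat on the pin together 6 to 34 N) (all of step 2 and contact force between the fingers and pin below 0.3 N and contact force between pin and chuck below 34 N and linear speed of pin below 0.01 m/s); the robot touches nothing.
It fails at once if the let-go pin is clamped so hard that it is marked (stud above about 23 N) (contact force between the fingers and pin below 0.3 N and contact force between pin and chuck above 34 N).
It fails at once if the gripper or arm touches the fixed rings or another part of the chuck with more than 2 N (contact force between any of the fingers, the arm and chuck above 2 N).
It fails at once if a bystander is moved by more than 15 mm (distance of any of steel_ring, gauge_block, hammer from where it was at the start of the episode above 0.015 m).
It also fails if it takes over 72 s, if anything falls off the work surface, if the arm or the gripper's body presses on something with over 40 N, if the wrist force passes 120 N, or if a joint passes its speed limit or range.

## Working session

There is one attempt and no reset: what is moved stays moved. The work goes in short steps, Python scripts to look and compute and a tool call to move; the robot and the scene stay as the last step left them, time stands still between calls to the robot, and variables do not carry over. Pictures are saved under pics/ and viewed, and the job is handed in when it is done.

Besides the shell and the picture viewer there is one more tool, called after "Emit:" as a command line: name --argument value ..., lists and objects as JSON in quotes. arm_command: Moves the arm, as the interface text tells. Its arguments: {"type":"object","properties":{"plan":{"type":"array","items":{"type":"number"}}},"required":["plan"]}

```bash
ls; mkdir -p pics
python3 - <<'E'
from bench import robot,cams
import cv2,numpy as np
print(robot.get_obs())
for n in("scene","top"):
    s=cams.snapshot(n);print(n,{k:v for k,v in s.items() if k!="pixels"})
    cv2.imwrite(f"pics/{n}0.png",s["pixels"][:,:,::-1])
    np.save(f"pics/{n}0.npy",s,allow_pickle=True)
E
```

```text
pics
{'time': 0.0, 'joint_positions': array([-1.31107429e+00,  8.79476633e-02,  1.37220875e+00, -1.00781469e-05,
        1.68359279e+00, -1.03119348e-01]), 'qvel': array([ 0.00066596, -0.00066149, -0.0021287 , -0.001948  , -0.00317283,
       -0.00047858]), 'joint_torque': array([ 1.76301732e-03, -3.40181351e+01, -3.02426434e+01,  7.19982502e-02,
        3.30137741e-02, -1.78894861e-04]), 'tool_pos': array([ 0.1950619 , -0.51369589,  0.21233125]), 'ee_rot': array([-3.13944653e+00, -2.12024909e-04,  3.62840033e-01]), 'wrist_force': array([-0.39696926,  0.49846479,  0.41260907]), 'wrist_torque': array([-0.03393689, -0.04260549,  0.05866737]), 'width': 0.0939555432117372}
scene {'fov_y': 53.43860348364171, 'cx': 257.47333277038626, 'cy': 189.68969486543654, 'camera_from_world': array([[-1.11567359e-01,  9.93756461e-01,  9.06073768e-04,
         5.34956998e-02],
       [-6.56549248e-01, -7.43940516e-02,  7.50605496e-01,
         2.77643305e-01],
       [ 7.45986468e-01,  8.31481906e-02,  6.60750005e-01,
        -1.26993531e+00],
       [ 0.00000000e+00,  0.00000000e+00,  0.00000000e+00,
         1.00000000e+00]])}
top {'fov_y': 52.997071639167565, 'cx': 252.60826164250796, 'cy': 187.1504773874016, 'camera_from_world': array([[-2.24482283e-02, -9.99740941e-01, -3.75883173e-03,
         1.43143304e-02],
       [ 9.91895245e-01, -2.27420608e-02,  1.25006487e-01,
        -4.98232871e-01],
       [-1.25059586e-01, -9.22193166e-04,  9.92148804e-01,
        -8.70125427e-01],
       [ 0.00000000e+00,  0.00000000e+00,  0.00000000e+00,
         1.00000000e+00]])}
```

View pics/scene0.png

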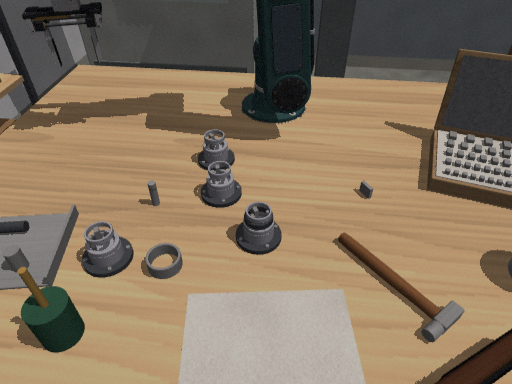

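View pics/top0.png

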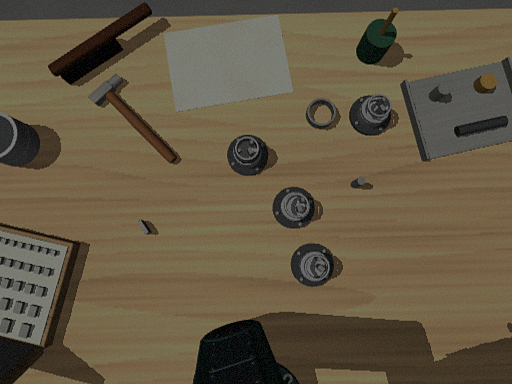

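Run:
```python
import cv2,numpy as np
a=cv2.imread("pics/scene0.png");b=cv2.imread("pics/top0.png")
r=lambda im,x,y,h:cv2.resize(im[y-h:y+h,x-h:x+h],(390,390),interpolation=cv2.INTER_CUBIC)
# gamma
g=lambda i:np.clip(255*(i/255.)**.6,0,255).astype(np.uint8)
cv2.imwrite("pics/crop1.png",g(np.hstack([r(a,258,225,35),r(b,248,152,30)])))
cv2.imwrite("pics/crop2.png",g(np.hstack([r(a,153,193,22),r(b,361,182,22)])))
cv2.imwrite("pics/crop3.png",g(np.hstack([r(a,105,245,35),r(b,375,112,30)])))
```

```text
(no output)
```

View pics/crop1.png

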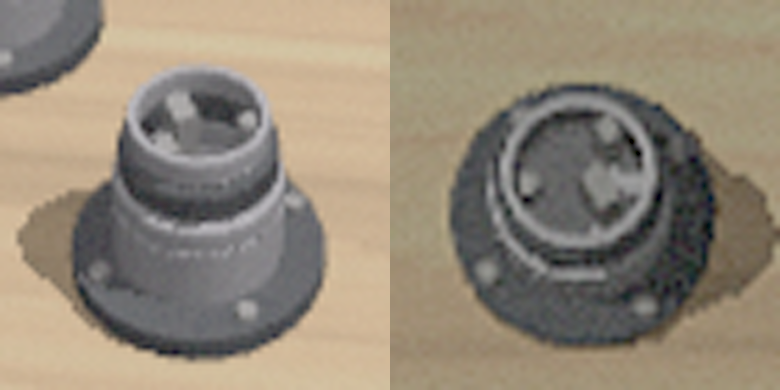

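View pics/crop2.png

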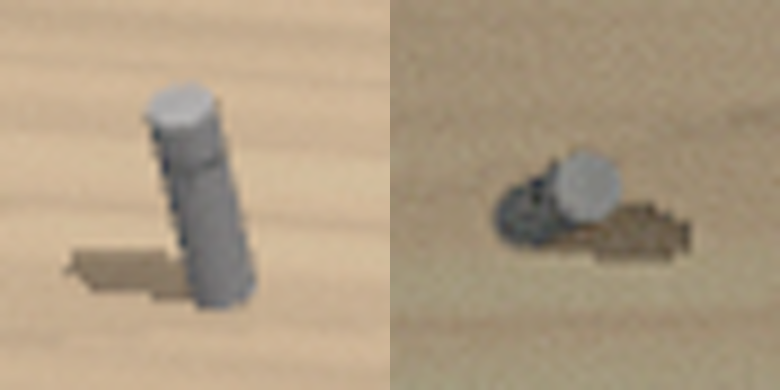

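View pics/crop3.png

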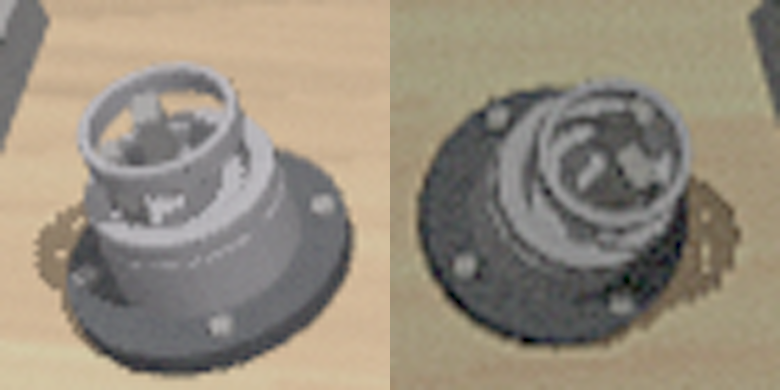

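```bash
cat > h.py <<'E'
import numpy as np,cv2
from bench import robot,cams,close_job
def snap(n,tag):
    s=cams.snapshot(n);cv2.imwrite(f"pics/{tag}.png",s["pixels"][:,:,::-1]);np.save(f"pics/{tag}.npy",s,allow_pickle=True);return s
def load(tag): return np.load(f"pics/{tag}.npy",allow_pickle=True).item()
def K(s):
    f=192/np.tan(np.radians(s["fov_y"]/2));return f
def proj(s,P):
    P=np.atleast_2d(P);M=s["camera_from_world"];c=P@M[:3,:3].T+M[:3,3]
    f=K(s);return np.c_[s["cx"]+f*c[:,0]/-c[:,2],s["cy"]-f*c[:,1]/-c[:,2]]
def ray(s,uv):
    uv=np.atleast_2d(uv);f=K(s);d=np.c_[(uv[:,0]-s["cx"])/f,-(uv[:,1]-s["cy"])/f,-np.ones(len(uv))]
    R=s["camera_from_world"][:3,:3];t=s["camera_from_world"][:3,3];return -R.T@t,d@R
def plane(s,uv,z):
    o,d=ray(s,uv);k=(z-o[2])/d[:,2];return o+k[:,None]*d
def tri(s1,u1,s2,u2):
    A=[];b=[]
    for s,u in((s1,u1),(s2,u2)):
        o,d=ray(s,u);d=d[0]/np.linalg.norm(d[0]);P=np.eye(3)-np.outer(d,d);A.append(P);b.append(P@o)
    x,*_=np.linalg.lstsq(np.vstack(A),np.hstack(b),rcond=None);return x,np.linalg.norm(np.vstack(A)@x-np.hstack(b))
def rect(s,x0,y0,z,half,n=600,gam=.6):
    # top-down rectified: right=+x, up=+y
    g=np.linspace(-half,half,n);X,Y=np.meshgrid(g,-g)
    p=proj(s,np.c_[x0+X.ravel(),y0+Y.ravel(),np.full(X.size,z)]).reshape(n,n,2).astype(np.float32)
    im=cv2.remap(s["pixels"][:,:,::-1].copy(),p[...,0],p[...,1],cv2.INTER_CUBIC)
    return np.clip(255*(im/255.)**gam,0,255).astype(np.uint8)
E
python3 - <<'E'
from h import *
S=load("scene0");T=load("top0")
for s,n in((S,"scene"),(T,"top")):
    o,_=ray(s,[[0,0]]);print(n,o,K(s))
# rough positions
print("chuck top", plane(S,[[258,208]],.082),plane(T,[[246.3,148.5]],.082))
print("pin top",plane(S,[[149.5,183]],.066),plane(T,[[364.4,180]],.066), tri(S,[[151.3,182.5]],T,[[361.2,181]]))
for u in((248,155),(294,208),(313,265),(370,115)):print(u,plane(T,[u],.03))
E
```

```text
scene [1.13560943 0.07308614 0.6306607 ] 381.4293421193563
top [0.38569862 0.00217736 0.92563005] 385.1170696526997
chuck top [[0.57289949 0.01150597 0.082     ]] [[0.57945765 0.01510959 0.082     ]]
pin top [[ 0.50289632 -0.24571218  0.066     ]] [[ 0.50451239 -0.24914381  0.066     ]] (array([ 0.50222462, -0.24143838,  0.06733875]), np.float64(6.115579141295616e-06))
(248, 155) [[0.57559074 0.01220086 0.03      ]]
(294, 208) [[ 0.44749209 -0.092194    0.03      ]]
(313, 265) [[ 0.31622416 -0.13089393  0.03      ]]
(370, 115) [[ 0.66646899 -0.28231918  0.03      ]]
```

Run:
```python
from h import *
S=load("scene0");T=load("top0")
a=[rect(s,.578,.013,.080,.035,400,.5) for s in(S,T)]
b=[rect(s,.578,.013,.012,.06,400,.5) for s in(S,T)]
cv2.imwrite("pics/rect.png",np.hstack(a));cv2.imwrite("pics/rectf.png",np.hstack(b))
```

```text
(no output)
```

View pics/rect.png

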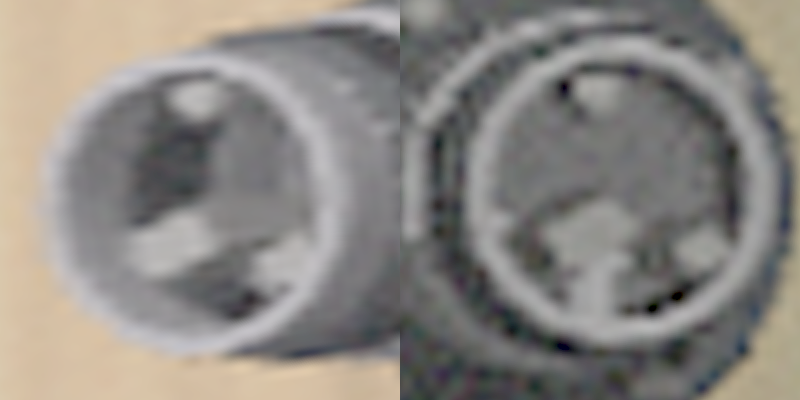

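View pics/rectf.png

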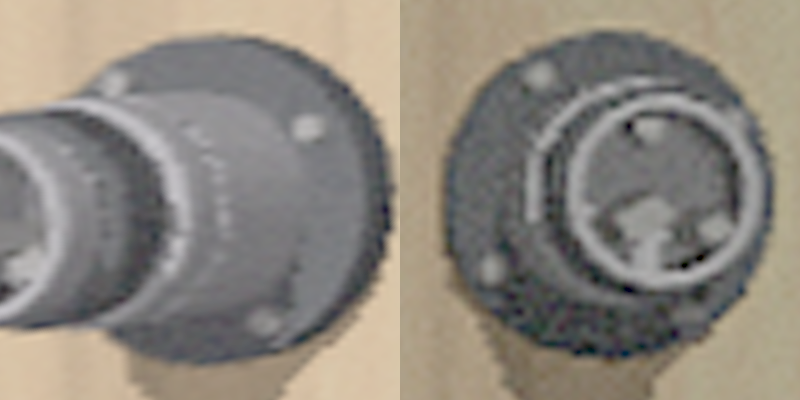

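```bash
python3 - <<'E'
from h import *
S=load("scene0");T=load("top0")
# rim ellipse fits: bright pixel mask in rect at .082, fit
for s,n,c in((S,"S",(.5785,.0125)),(T,"T",(.582,.0148))):
    r=rect(s,*c,.082,.035,700,.6); g=cv2.cvtColor(r,cv2.COLOR_BGR2GRAY)
    cx=cy=350.
    for it in range(5):
        pts=[]
        for th in np.linspace(0,2*np.pi,120,endpoint=False):
            rr=np.arange(225,290,.5)
            x=cx+rr*np.cos(th);y=cy-rr*np.sin(th)
            v=cv2.remap(g,x.astype(np.float32)[None],y.astype(np.float32)[None],1)[0].astype(float)
            w=np.clip(v-np.percentile(v,60),0,None)**2
            k=(w*rr).sum()/w.sum();pts.append((cx+k*np.cos(th),cy-k*np.sin(th)))
        (cx,cy),ax,an=cv2.fitEllipseDirect(np.float32(pts))
    print(n,"axis at",c[0]+(cx-349.5)*1e-4,c[1]-(cy-349.5)*1e-4,"dia mm",np.array(ax)/10)
    cc=(c[0]+(cx-349.5)*1e-4,c[1]-(cy-349.5)*1e-4)
    # bolts at z=.013 relative
    r=rect(s,cc[0],cc[1],.080,.028,600,.5)
    for R in (23,18):cv2.circle(r,(300,300),int(R*600/56),(0,255,255),1)
    cv2.line(r,(300,300),(600,300),(0,0,255),1)
    cv2.imwrite(f"pics/in{n}.png",r)
    cv2.imwrite(f"pics/ft{n}.png",rect(s,cc[0],cc[1],.012,.055,550,.5))
E
python3 - <<'E'
import cv2,numpy as np
a=[cv2.resize(cv2.imread(f"pics/in{n}.png"),(400,400)) for n in "ST"]
cv2.imwrite("pics/in.png",np.hstack(a))
a=[cv2.resize(cv2.imread(f"pics/ft{n}.png"),(400,400)) for n in "ST"]
cv2.imwrite("pics/ft.png",np.hstack(a))
E
```

```text
S axis at nan nan dia mm [nan nan]
T axis at 0.581091339111328 0.014843878173828125 dia mm [49.26584778 49.42544556]<stdin>:14: RuntimeWarning: invalid value encountered in scalar divide
```

View pics/in.png

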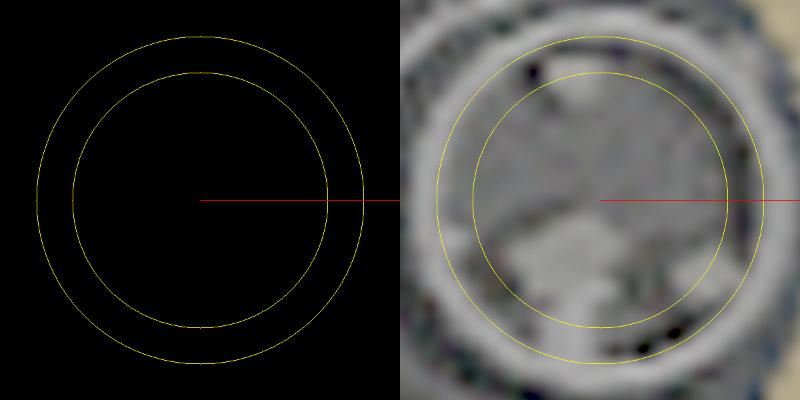

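View pics/ft.png

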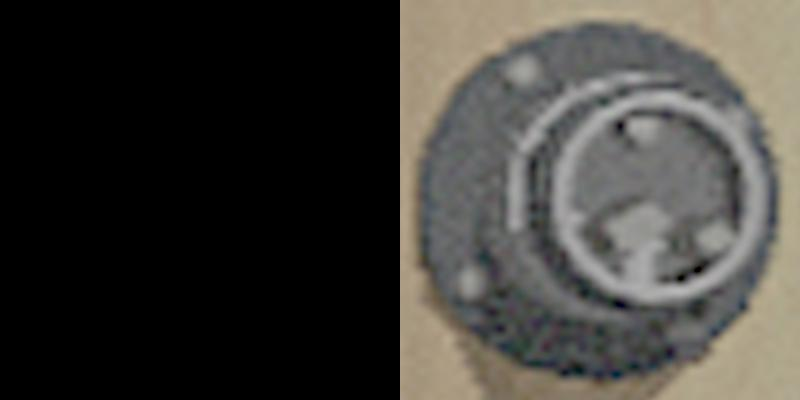

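```bash
cat >> h.py <<'E'
def rim(s,c,z=.082):
    r=rect(s,*c,z,.035,700,.6); g=cv2.cvtColor(r,cv2.COLOR_BGR2GRAY).astype(np.float32)
    sat=r.max(2).astype(np.float32)-r.min(2); g=g-np.float32(4)*np.clip(sat-12,0,None); g=np.clip(g,0,None)
    cx=cy=350.
    for it in range(6):
        pts=[]
        for th in np.linspace(0,2*np.pi,180,endpoint=False):
            rr=np.arange(225,285,.5)
            v=cv2.remap(g,(cx+rr*np.cos(th)).astype(np.float32)[None],(cy-rr*np.sin(th)).astype(np.float32)[None],1)[0].astype(float)
            w=np.clip(v-np.percentile(v,60),0,None)**2+1e-6
            k=(w*rr).sum()/w.sum();pts.append((cx+k*np.cos(th),cy-k*np.sin(th)))
        (cx,cy),ax,an=cv2.fitEllipseDirect(np.float32(pts))
    return (c[0]+(cx-349.5)*1e-4,c[1]-(cy-349.5)*1e-4),np.array(ax)/10
E
python3 - <<'E'
from h import *
S=load("scene0");T=load("top0")
o=[];f=[]
for s,n,c in((S,"S",(.5785,.0125)),(T,"T",(.582,.0148))):
    cc,ax=rim(s,c);print(n,cc,ax)
    r=rect(s,cc[0],cc[1],.080,.028,400,.5)
    for R in (23,18):cv2.circle(r,(200,200),int(R*400/56),(0,255,255),1)
    o.append(r)
    r=rect(s,cc[0],cc[1],.012,.055,400,.5);cv2.circle(r,(200,200),int(50*400/110),(0,255,255),1);f.append(r)
cv2.imwrite("pics/in.png",np.hstack(o));cv2.imwrite("pics/ft.png",np.hstack(f))
E
```

```text
S (0.5781521240234375, 0.012732467651367188) [49.15790405 50.0226532 ]
T (0.5810838104248046, 0.014846142578125) [49.25768127 49.43115845]
```

View pics/in.png

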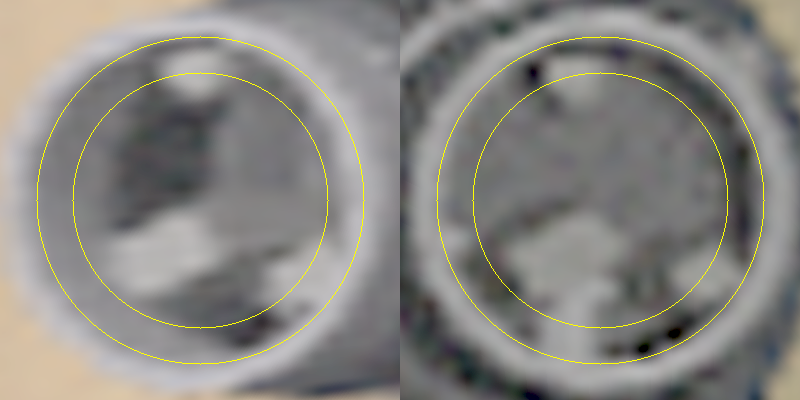

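View pics/ft.png

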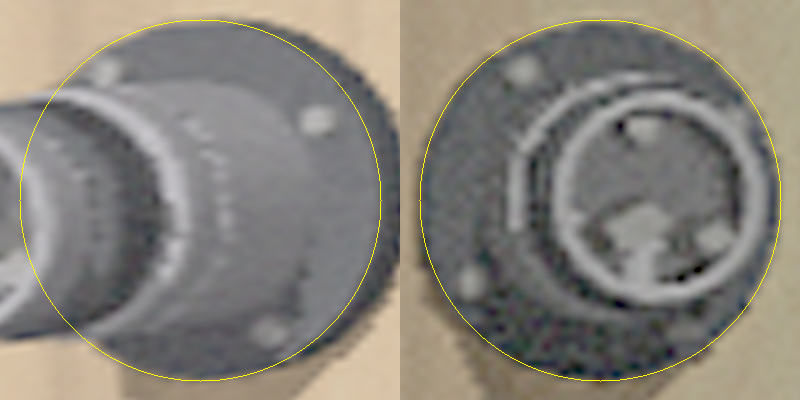

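Run:
```python
from h import *
S=load("scene0");T=load("top0")
o=[];f=[]
for c in((.447,-.092),(.316,-.131),(.666,-.282)):
    for s in (T,):
        # offset guess via foot
        o.append(rect(s,c[0],c[1],.080,.035,390,.5)); f.append(rect(s,c[0],c[1],.012,.055,390,.5))
cv2.imwrite("pics/la.png",np.vstack([np.hstack(o[:2]),np.hstack(f[:2])])[:780,:])
```

```text
(no output)
```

View pics/la.png

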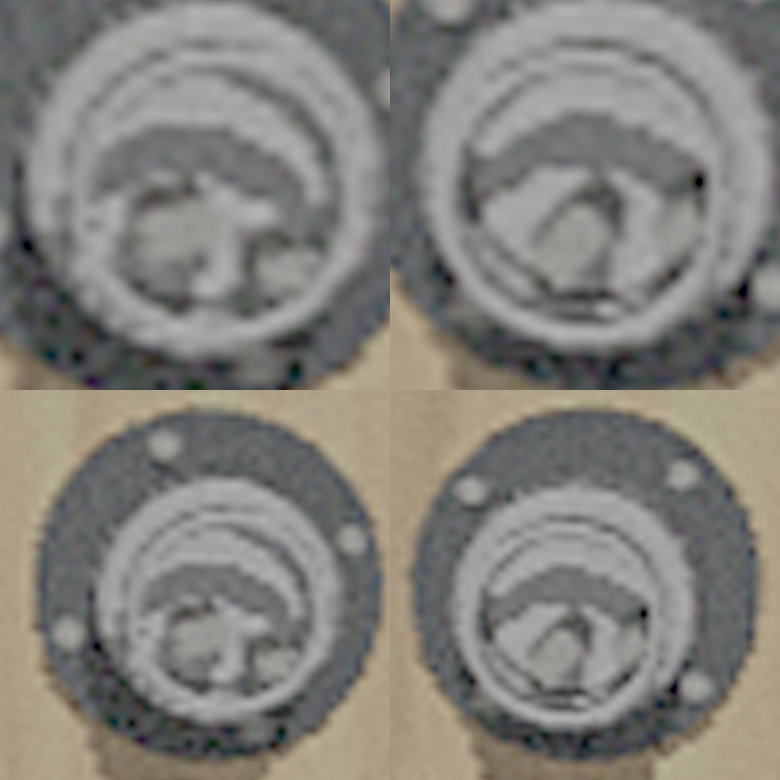

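Run:
```python
from h import *
S=load("scene0");T=load("top0")
def st(r):
    r=r.astype(float);lo,hi=np.percentile(r,1),np.percentile(r,99.5);return np.clip((r-lo)/(hi-lo)*255,0,255).astype(np.uint8)
def grid(r,half):
    n=r.shape[0];k=n/2/half
    for m in range(-20,25,5):
        p=int(n/2+m*1e-3*k);q=int(n/2-m*1e-3*k)
        cv2.line(r,(p,0),(p,n),(0,200,0) if m else (0,0,255),1);cv2.line(r,(0,q),(n,q),(0,200,0) if m else (0,0,255),1)
    return r
A=[]
for s,c in((S,(.57815,.01273)),(T,(.58108,.01485))):
    A.append(grid(st(rect(s,*c,.080,.024,400,1)),.024))
cv2.imwrite("pics/z1.png",np.hstack(A))
A=[]
for c in((.447,-.092),(.316,-.131)):
    cc,ax=rim(T,c);print("T",cc,ax); A.append(grid(st(rect(T,*cc,.080,.024,400,1)),.024))
cv2.imwrite("pics/z2.png",np.hstack(A))
A=[]
for c in((.447,-.092),(.316,-.131)):
    # scene guess
    cc,ax=rim(S,(c[0]-.003,c[1]-.002));print("S",cc,ax); A.append(grid(st(rect(S,*cc,.080,.024,400,1)),.024))
cv2.imwrite("pics/z3.png",np.hstack(A))
```

```text
T (0.4513925445556641, -0.09159054870605468) [49.00377808 51.46757813]
T (0.31514412536621095, -0.1308281707763672) [48.80092468 50.7682373 ]
S (0.4476957611083984, -0.09389695129394532) [49.33871765 49.59590454]
S (0.3119763153076172, -0.13326197509765625) [48.85549622 49.47831116]
```

View pics/z1.png

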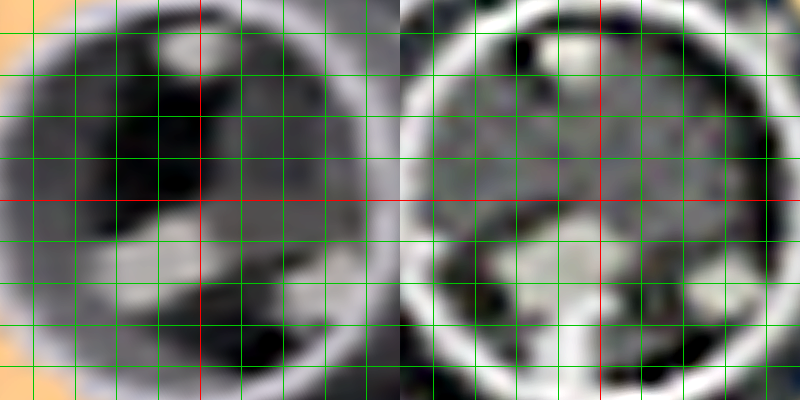

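View pics/z2.png

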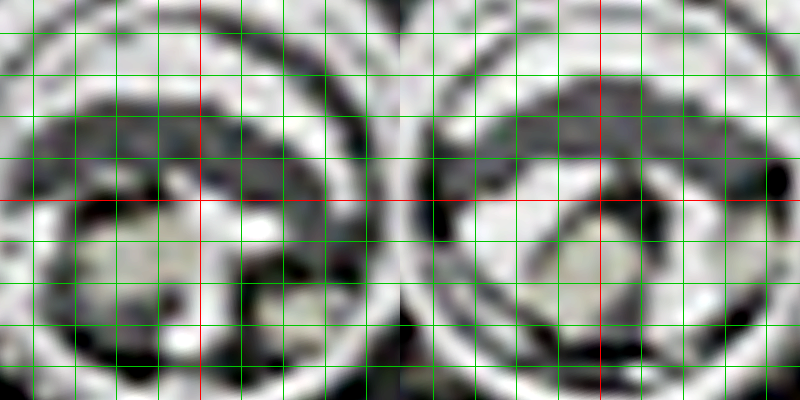

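View pics/z3.png

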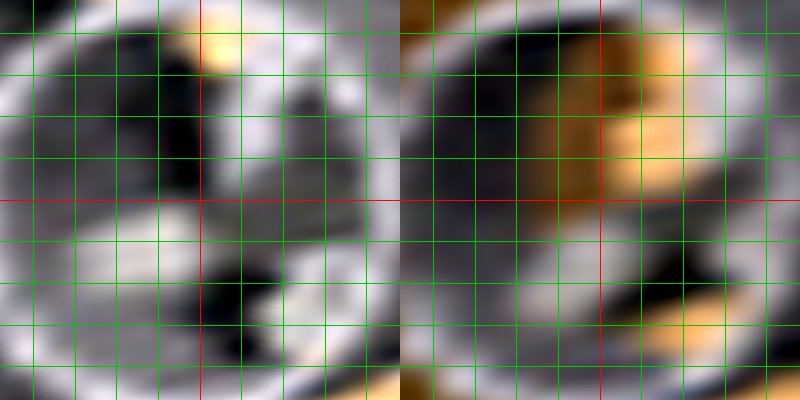

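```bash
cat >> h.py <<'E'
def pintop(s,c,z,half=.016,tag=None,R=.009):
    # rectify at top plane; show with 18mm circle
    n=400;r=rect(s,c[0],c[1],z,half,n,.7)
    k=n/2/half
    cv2.circle(r,(200,200),int(R*k),(0,0,255),1)
    return r
E
python3 - <<'E'
from h import *
S=load("scene0");T=load("top0")
cv2.imwrite("pics/pt.png",np.hstack([pintop(S,(.5025,-.2425),.066),pintop(T,(.5045,-.2425),.066)]))
print(plane(S,[[151.3,182.5]],.066),plane(T,[[361.2,181]],.066))
E
```

```text
[[ 0.50071883 -0.24219061  0.066     ]] [[ 0.50240532 -0.24181396  0.066     ]]
```

View pics/pt.png

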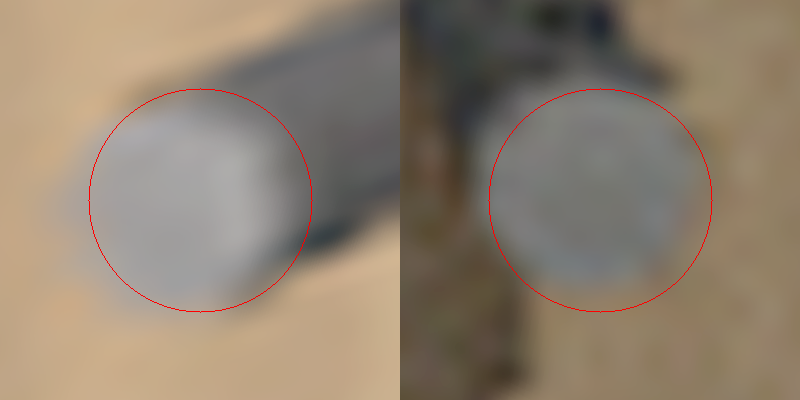

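Emit:
arm_command --plan '[0,0,0,0,0,10.4,0,0,0,0,0,0,10.4,0,3.8,3.4,0,0,0,0,0,3.8,3.4,0,0,0,0,0]'

```text
time: 0.6
tool_pos: [0.2716, -0.5827, 0.2132]
ee_rot: [-3.141, 0.0, -0.001]
wrist_force: [-0.2, -1.2, 0.8]
width: 0.0943
```

Emit:
arm_command --plan '[3.3,-4.9,0.5,0,0,0,0,3.3,-4.9,0.5,0,0,0,0,3.3,-4.9,0.5,0,0,0,0,3.3,-4.9,0.5,0,0,0,0,3.3,-4.9,0.5,0,0,0,0,3.3,-4.9,0.5,0,0,0,0,3.2,-4.7,0.5,0,0,0,0,0,0,0,0,0,0,0]'

```text
time: 1.6
tool_pos: [0.5024, -0.2376, 0.1773]
ee_rot: [-3.14, 0.002, 0.006]
wrist_force: [0.2, 0.0, -0.3]
width: 0.0941
```

Run:
```python
from h import *
o=robot.get_obs();print(o["tool_pos"],o["ee_rot"],o["joint_positions"])
S=snap("scene","s1");T=snap("top","t1");p=o["tool_pos"]
print(robot.get_obs()["tool_pos"])
# expected fingertip inner corners: +-47mm in y at tip z-8mm
for s in(S,T):print(proj(s,[p+[0,.047,-.008],p+[0,-.047,-.008],[.5016,-.2417,.066]]))
def c(s,x,y,h):return cv2.resize(s["pixels"][y-h:y+h,x-h:x+h,::-1],(390,390),interpolation=cv2.INTER_CUBIC)
cv2.imwrite("pics/g1.png",np.hstack([c(S,165,150,60),c(T,365,180,60)]))
```

```text
[ 0.50240684 -0.23760986  0.17726037] [-3.13966852e+00  1.54013926e-03  6.06759688e-03] [-5.44305032e-01  1.11452855e-01  1.41594191e+00  8.35370354e-04
  1.61651691e+00  1.02046239e+00]
[ 0.50103728 -0.24106773  0.17794065]
[[165.91820784 147.20303888]
 [122.65166905 144.30916339]
 [151.38523138 182.76319911]]
[[349.76778368 174.26257526]
 [397.10281778 173.18458976]
 [361.170031   181.35519749]]
```

View pics/g1.png

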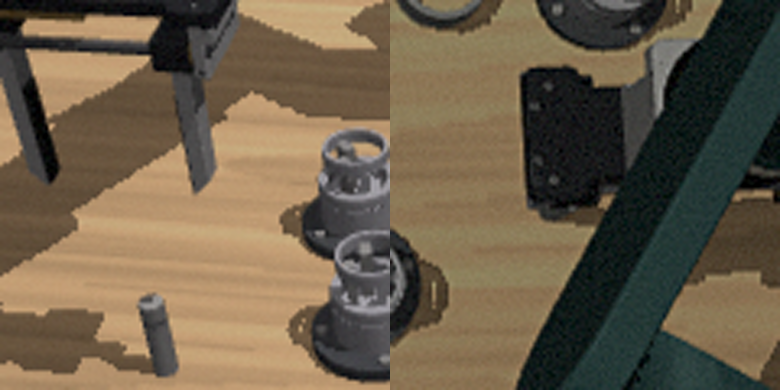

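Emit:
arm_command --plan '[0,0,3,0,0,0,0,0,0,3,0,0,0,0,0,0,2,0,0,0,0,0,0,0,0,0,0,0,0,0,0,0,0,0,0]'

```text
time: 2.33
tool_pos: [0.5013, -0.2427, 0.0996]
ee_rot: [3.14, -0.001, -0.002]
wrist_force: [-0.0, 0.3, 1.0]
width: 0.094
```

Run:
```python
from h import *
o=robot.get_obs();print(o["tool_pos"],o["ee_rot"])
S=snap("scene","s2");p=robot.get_obs()["tool_pos"];print(p)
r=cv2.resize(S["pixels"][125:225,90:210,::-1],(720,600),interpolation=cv2.INTER_CUBIC)
for sy in(-1,1):
  for dx in(-.008,.008):
    for w in (.047,.0595):
      u=(proj(S,p+[dx,sy*w,-.008])[0]-[90,125]+.5)*6
      cv2.circle(r,tuple(int(v) for v in u),3,(0,0,255),-1)
cv2.imwrite("pics/g2.png",r)
```

```text
[ 0.50127689 -0.24269439  0.09957529] [ 3.14045391e+00 -1.30833277e-03 -1.97682852e-03]
[ 0.50164515 -0.24256999  0.09998274]
```

View pics/g2.png

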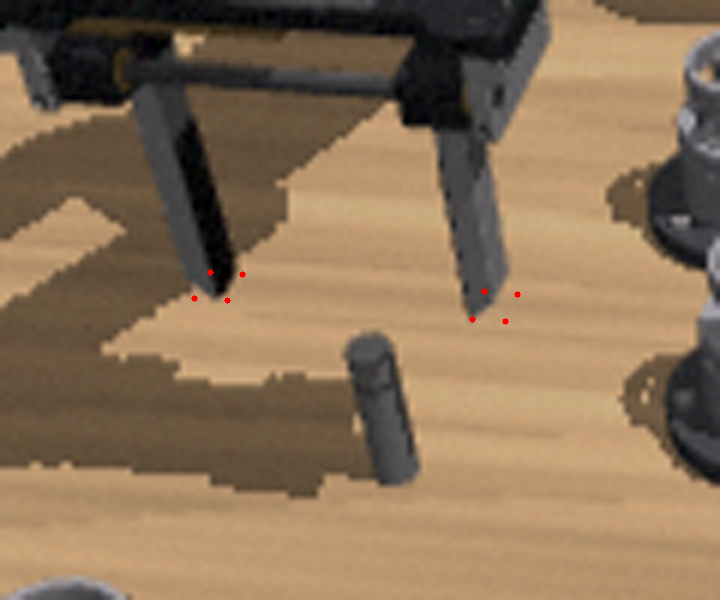

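Emit:
arm_command --plan '[0,-0.1,2,0,0,0,0,0,0,2,0,0,0,0,0,0,0.5,0,0,0,0,0,0,0,0,0,0,0,0,0,0,0,0,0,0]'

```text
time: 3.0
tool_pos: [0.5021, -0.2409, 0.0549]
ee_rot: [3.14, -0.002, -0.0]
wrist_force: [-0.4, -0.7, -0.1]
width: 0.0941
```

Run:
```python
from h import *
S=snap("scene","s3");o=robot.get_obs();p=o["tool_pos"];print(p,o["wrist_force"])
r=cv2.resize(S["pixels"][125:225,90:210,::-1],(720,600),interpolation=cv2.INTER_CUBIC)
for sy in(-1,1):
  for dx in(-.008,.008):
      u=(proj(S,p+[dx,sy*.047,-.008])[0]-[90,125]+.5)*6
      cv2.circle(r,tuple(int(v) for v in u),3,(0,0,255),-1)
cv2.imwrite("pics/g3.png",r)
```

```text
[ 0.50198938 -0.24078344  0.0548064 ] [ 0.1603355  -0.23024021  0.13122203]
```

View pics/g3.png

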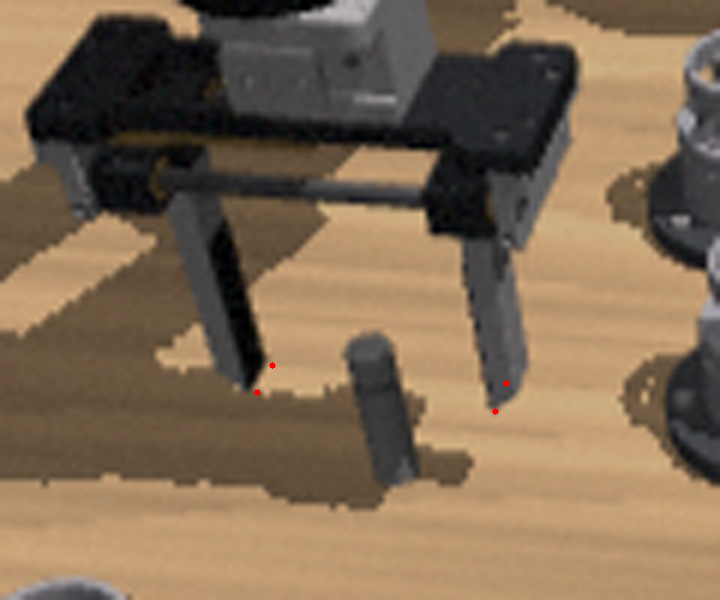

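Emit:
arm_command --plan '[-0.15,0.07,0,0,0,0,0,0,0,0,0,0,0,0.5,0,0,0,0,0,0,0.6,0,0,0,0,0,0,0.7,0,0,0,0,0,0,0.8,0,0,0,0,0,0,1,0,0,0,0,0,0,1,0,0,0,0,0,0,1]'

```text
time: 4.05
tool_pos: [0.4998, -0.241, 0.0535]
ee_rot: [3.142, -0.0, -0.0]
wrist_force: [0.4, -0.6, -0.1]
width: 0.0273
```

Run:
```python
from h import *
S=snap("scene","s4");o=robot.get_obs();p=o["tool_pos"];print(p,o["wrist_force"],o["width"])
r=cv2.resize(S["pixels"][125:225,90:210,::-1],(720,600),interpolation=cv2.INTER_CUBIC)
cv2.imwrite("pics/g4.png",r)
```

```text
[ 0.49976424 -0.24100217  0.05349415] [ 0.22211839 -0.13836731 -0.57560555] 0.023293179177050507
```

View pics/g4.png

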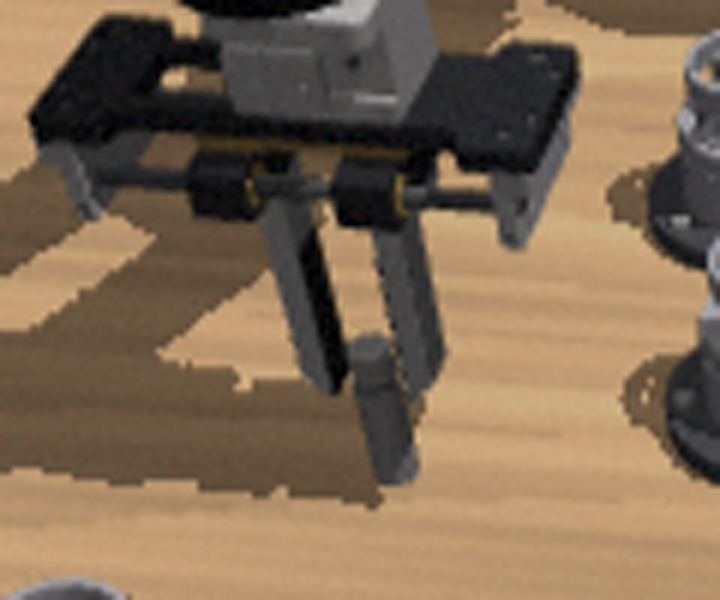

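Emit:
arm_command --plan '[0,0,-0.12,0,0,0,1,0,0,0,0,0,0,1,0,0,0,0,0,0,1,0,0,0,0,0,0,1,0,0,0,0,0,0,1]'

```text
time: 4.72
tool_pos: [0.4997, -0.241, 0.0546]
ee_rot: [3.142, 0.0, -0.0]
wrist_force: [-0.5, -1.2, -1.3]
width: 0.0169
```

Run:
```python
from h import *
S=snap("scene","s5");o=robot.get_obs();p=o["tool_pos"];print(p,o["wrist_force"],o["width"])
r=cv2.resize(S["pixels"][125:225,90:210,::-1],(720,600),interpolation=cv2.INTER_CUBIC)
cv2.imwrite("pics/g5.png",r)
```

```text
[ 0.49971945 -0.2409729   0.05461976] [ 0.28601719  0.20571202 -0.76829935] 0.017241558458382104
```

View pics/g5.png

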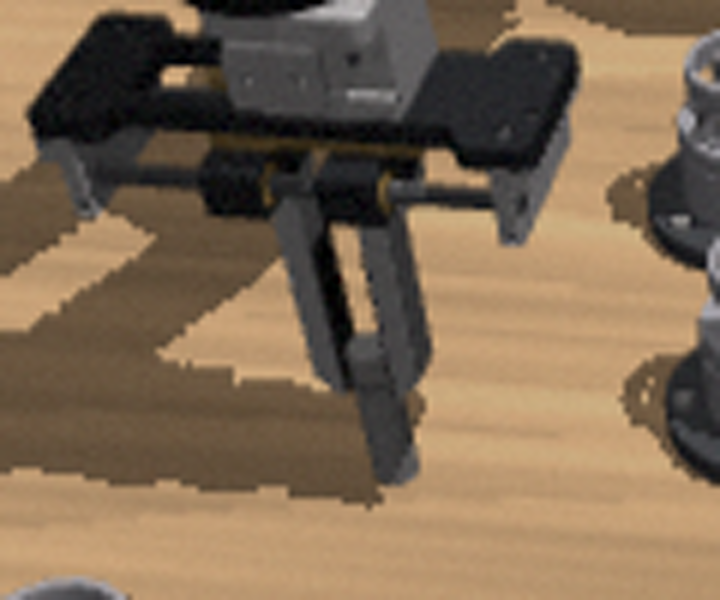

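Emit:
arm_command --plan '[0,0,-2,0,0,0,1,0,0,-3.5,0,0,0,1,0,0,-3.5,0,0,0,1,0,0,-3,0,0,0,1,0,0,0,0,0,0,1]'

```text
time: 5.4
tool_pos: [0.5013, -0.2419, 0.1779]
ee_rot: [3.138, -0.006, -0.0]
wrist_force: [0.3, 0.2, -1.1]
width: 0.0173
```

Emit:
arm_command --plan '[0.6,-2,0,0,0,0,1,1.4,-4,0,0,0,0,1,1.4,-4,0,0,0,0,1,1.4,-4,0,0,0,0,1,1.4,-4,0,0,0,0,1,1.4,-4,0,0,0,0,1,1.22,-3.87,0,0,0,0,1,0,0,0,0,0,0,1]'

```text
time: 6.4
tool_pos: [0.587, 0.0218, 0.1718]
ee_rot: [-3.14, 0.005, 0.005]
wrist_force: [0.2, 0.5, -2.0]
width: 0.0173
```

Emit:
arm_command --plan '[0,0,0,0,0,0,1,0,0,0,0,0,0,1]'

```text
time: 6.65
tool_pos: [0.5874, 0.017, 0.1739]
ee_rot: [3.141, 0.001, -0.001]
wrist_force: [0.3, -0.1, -1.7]
width: 0.0175
```

Run:
```python
from h import *
S=snap("scene","s6");T=snap("top","t6");o=robot.get_obs();p=o["tool_pos"];print(p,o["ee_rot"],o["wrist_force"],o["joint_positions"])
r=cv2.resize(S["pixels"][140:240,200:320,::-1],(720,600),interpolation=cv2.INTER_CUBIC)
cv2.imwrite("pics/g6.png",r)
zf=p[2]-.0546
print("foot",zf,proj(S,[[p[0],p[1],zf],[p[0],p[1],zf+.05],[p[0],p[1],zf+.066]]))
n=400
a=rect(S,p[0],p[1],zf,.03,400,.7);b=rect(S,p[0],p[1],zf+.066,.03,400,.7)
for q in(a,b):cv2.circle(q,(200,200),60,(0,0,255),1)
cv2.imwrite("pics/g6b.png",np.hstack([a,b]));cv2.imwrite("pics/t6.png",T["pixels"][:,:,::-1])
```

```text
[0.58771795 0.01675403 0.17447574] [ 3.14139312e+00  3.64218365e-04 -1.80639128e-03] [-0.04536154 -0.66856845 -0.6172154 ] [-6.77850625e-02  1.82223563e-01  1.34147043e+00 -2.23361098e-04
  1.61824893e+00  1.50480706e+00]
foot 0.11987574403245799 [[259.85241665 199.58956494]
 [259.98597776 180.103954  ]
 [260.03135249 173.48410449]]
```

View pics/g6.png

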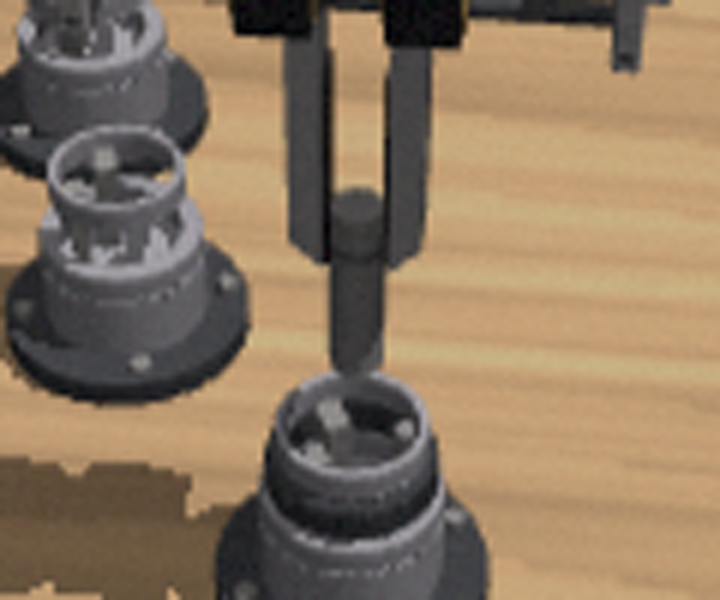

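View pics/g6b.png

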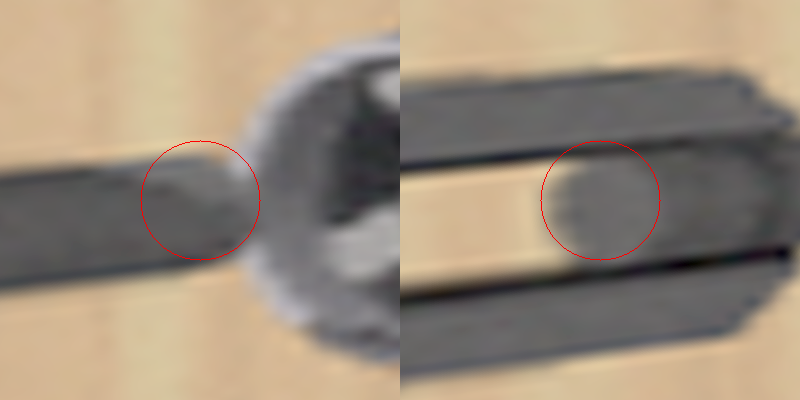

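View pics/t6.png

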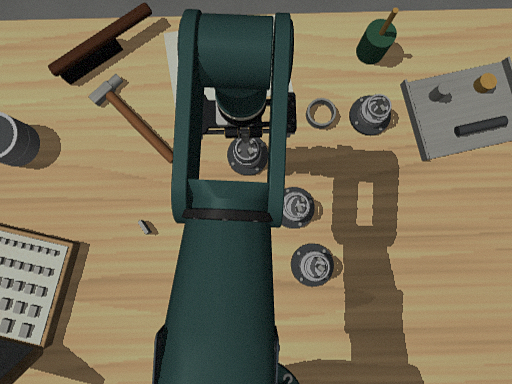

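Emit:
arm_command --plan '[0.03,-0.07,1,0,0,0,1,0,0,1.2,0,0,0,1,0,0,1,0,0,0,1,0,0,0,0,0,0,1,0,0,0,0,0,0,1]'

```text
time: 7.38
tool_pos: [0.5884, 0.0184, 0.1427]
ee_rot: [3.141, -0.0, -0.0]
wrist_force: [0.3, 0.0, -1.1]
width: 0.0172
```

Run:
```python
from h import *
S=snap("scene","s7");o=robot.get_obs();p=o["tool_pos"];print(p,o["ee_rot"],o["wrist_force"])
r=cv2.resize(S["pixels"][160:240,210:310,::-1],(750,600),interpolation=cv2.INTER_CUBIC)
cv2.imwrite("pics/g7.png",r)
```

```text
[0.58858701 0.0184076  0.14307901] [ 3.14146149e+00 -8.10532702e-04 -1.82424449e-04] [-1.07642941 -0.59899332 -1.61936185]
```

View pics/g7.png

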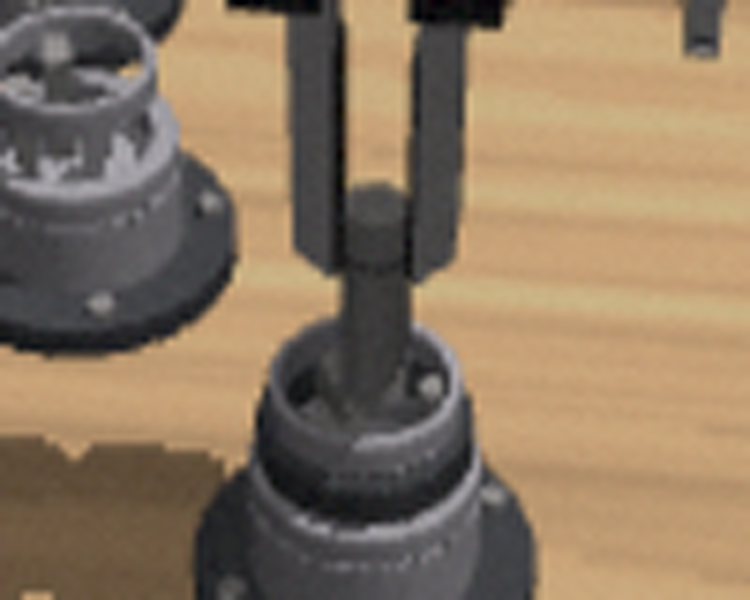

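Emit:
arm_command --plan '[0,0.08,0.5,0,0,0,1,0,0,0.7,0,0,0,1,0,0,0.7,0,0,0,1,0,0,0,0,0,0,1,0,0,0,0,0,0,1]'

```text
time: 8.05
tool_pos: [0.5883, 0.0176, 0.1236]
ee_rot: [3.142, 0.0, -0.0]
wrist_force: [-0.4, 0.5, -1.4]
width: 0.0173
```

Run:
```python
from h import *
S=snap("scene","s8");o=robot.get_obs();p=o["tool_pos"];print(p,o["ee_rot"],o["wrist_force"],o["wrist_torque"])
r=cv2.resize(S["pixels"][160:240,210:310,::-1],(750,600),interpolation=cv2.INTER_CUBIC)
cv2.imwrite("pics/g8.png",r)
```

```text
[0.58846364 0.01758107 0.12384942] [ 3.14150691e+00 -4.05077424e-04 -2.63379457e-04] [ 0.10207308 -0.08836713 -1.60478263] [ 0.04518535  0.01313609 -0.02718082]
```

View pics/g8.png

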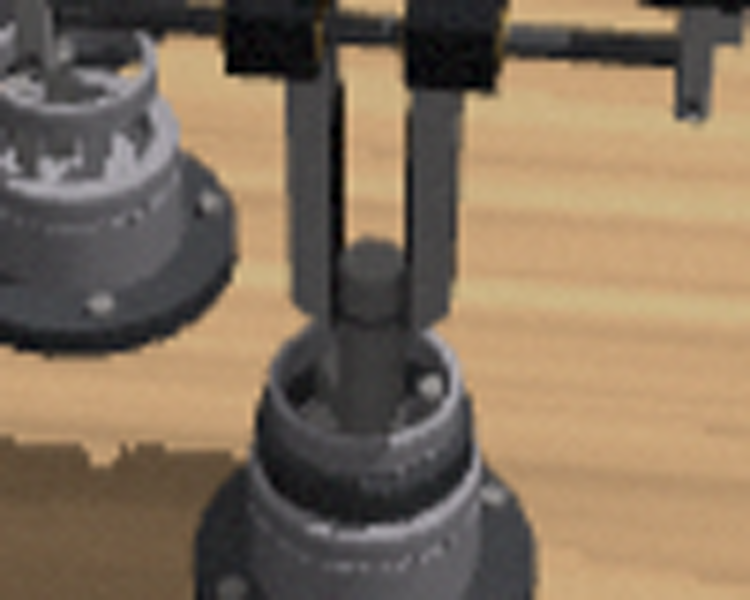

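Emit:
arm_command --plan '[0,0,0.7,0,0,0,1,0,0,0.7,0,0,0,1,0,0,0.7,0,0,0,1,0,0,0.4,0,0,0,1,0,0,0,0,0,0,1,0,0,0,0,0,0,1]'

```text
time: 8.85
tool_pos: [0.5885, 0.0176, 0.0989]
ee_rot: [3.141, -0.0, -0.0]
wrist_force: [0.4, -0.5, -0.9]
width: 0.0173
```

Run:
```python
from h import *
import time
o=robot.get_obs();p=o["tool_pos"];print(p,o["ee_rot"],o["wrist_force"],o["wrist_torque"])
```

```text
[0.58848088 0.01757518 0.0988925 ] [ 3.14146380e+00 -4.60369740e-04 -2.24778592e-04] [ 0.4207722  -0.45726756 -0.86559393] [ 0.00273959  0.01518851 -0.01260754]
```

Emit:
arm_command --plan '[0,0,0.2,0,0,0,1,0,0,0.15,0,0,0,1,0,0,0,0,0,0,1,0,0,0,0,0,0,1]'

```text
time: 9.35
tool_pos: [0.5883, 0.0176, 0.0952]
ee_rot: [3.141, -0.0, -0.0]
wrist_force: [-0.9, -0.0, -1.4]
width: 0.017
```

Emit:
arm_command --plan '[0,0,0.07,0,0,0,1,0,0,0,0,0,0,1,0,0,0,0,0,0,1]'

```text
time: 9.72
tool_pos: [0.5883, 0.0176, 0.0945]
ee_rot: [3.141, -0.0, -0.0]
wrist_force: [0.6, -0.0, -0.7]
width: 0.0171
```

Emit:
arm_command --plan '[0,0,0.06,0,0,0,1,0,0,0,0,0,0,1,0,0,0,0,0,0,1]'

```text
time: 10.1
tool_pos: [0.5884, 0.0176, 0.094]
ee_rot: [3.142, -0.0, -0.0]
wrist_force: [1.0, -0.2, -0.4]
width: 0.0172
```

Emit:
arm_command --plan '[0,0,0.06,0,0,0,1,0,0,0,0,0,0,1,0,0,0,0,0,0,1]'

```text
time: 10.48
tool_pos: [0.5886, 0.0176, 0.0939]
ee_rot: [3.141, -0.001, -0.0]
wrist_force: [-0.8, -0.2, 3.0]
width: 0.0171
```

Emit:
arm_command --plan '[0,0,-0.04,0,0,0,1,0,0,0,0,0,0,1,0,0,0,0,0,0,0.78,0,0,0,0,0,0,0.7,0,0,0,0,0,0,0.6,0,0,0,0,0,0,0.6,0,0,0,0,0,0,0.6]'

```text
time: 11.35
tool_pos: [0.5883, 0.0176, 0.0936]
ee_rot: [3.142, 0.0, -0.0]
wrist_force: [0.4, 0.2, 0.7]
width: 0.0376
```

Run:
```python
from h import *
S=snap("scene","s9");o=robot.get_obs();p=o["tool_pos"];print(p,o["ee_rot"],o["wrist_force"],o["width"])
r=cv2.resize(S["pixels"][160:240,210:310,::-1],(750,600),interpolation=cv2.INTER_CUBIC)
cv2.imwrite("pics/g9.png",r)
```

```text
[0.58831522 0.01758959 0.09363775] [ 3.14151806e+00  6.79655533e-06 -2.27394293e-04] [ 0.18198604 -1.0735613   0.69026853] 0.03781968501263213
```

View pics/g9.png

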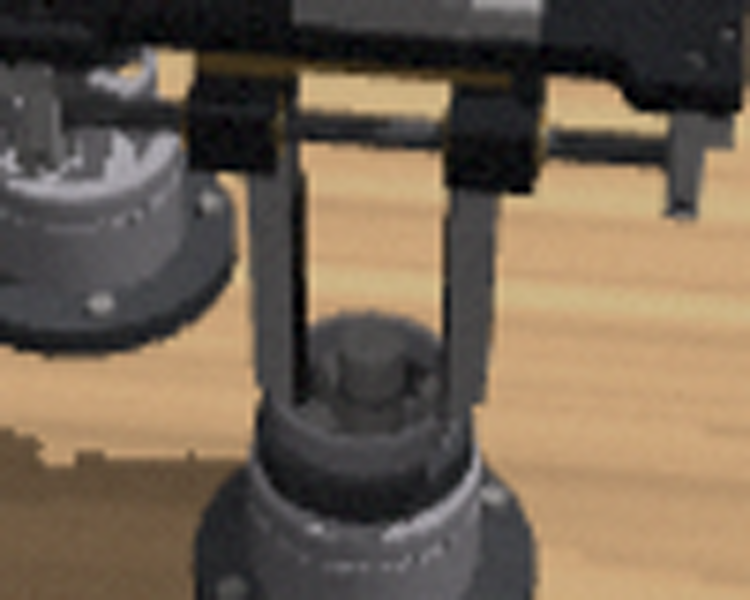

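Emit:
arm_command --plan '[0,0,-1.5,0,0,0,0.6,0,0,-2.5,0,0,0,0.3,-1.03,0.32,-1,0,0,0,0,0,0,0,0,0,-10,0,0,0,0,0,0,-10,0,0,0,0,0,0,-10,0,0,0,0,0,0,-10,0,0,0,0,0,0,-10,0]'

```text
time: 12.4
tool_pos: [0.5773, 0.0142, 0.144]
ee_rot: [3.142, 0.0, 0.878]
wrist_force: [0.1, -0.1, 0.4]
width: 0.0941
```

Emit:
arm_command --plan '[0,0,0,0,0,-10,0,0,0,0,0,0,-10,0,0,0,0,0,0,0,0,0,0,0,0,0,0,0]'

```text
time: 12.9
tool_pos: [0.5777, 0.0143, 0.1438]
ee_rot: [3.141, 0.0, 1.219]
wrist_force: [0.1, 0.0, -0.4]
width: 0.0938
```

Run:
```python
from h import *
S=snap("scene","s10");T=snap("top","t10");o=robot.get_obs();p=o["tool_pos"];print(p,o["ee_rot"],o["wrist_force"],o["width"],o["joint_positions"])
r=cv2.resize(S["pixels"][130:250,200:320,::-1],(400,400),interpolation=cv2.INTER_CUBIC)
q=cv2.resize(T["pixels"][90:210,190:310,::-1],(400,400),interpolation=cv2.INTER_CUBIC)
cv2.imwrite("pics/g10.png",np.hstack([r,q]))
```

```text
[0.57786312 0.01435373 0.14376173] [3.14148716e+00 1.06632702e-04 1.21997672e+00] [ 0.3560349  -0.24614875 -0.12263937] 0.09407483855153147 [-7.31614931e-02  1.72539352e-01  1.41396176e+00 -1.31480235e-04
  1.55501932e+00  2.77660180e-01]
```

View pics/g10.png

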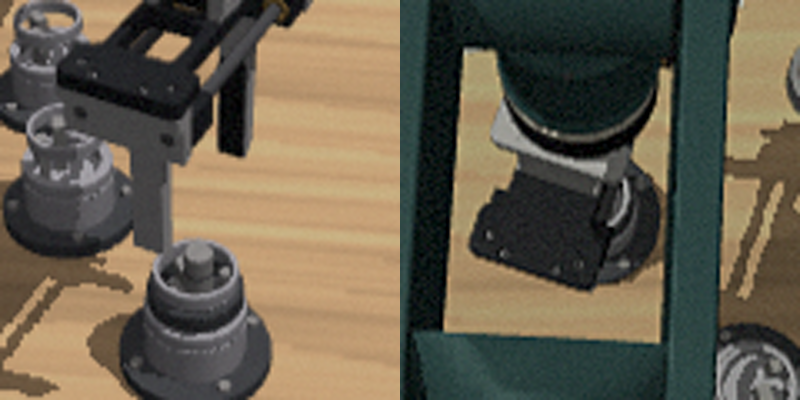

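Run:
```python
from h import *
S=load("s10");c=(.57815,.01273)
a=rect(S,c[0]+.0102,c[1]+.0032,.106,.03,400,.6);cv2.circle(a,(200,200),60,(0,0,255),1)
b=rect(S,c[0],c[1],.082,.03,400,.6);cv2.circle(b,(200,200),180,(0,0,255),1);cv2.circle(b,(200,200),153,(0,0,255),1)
cv2.imwrite("pics/g10b.png",np.hstack([a,b]))
```

```text
(no output)
```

View pics/g10b.png

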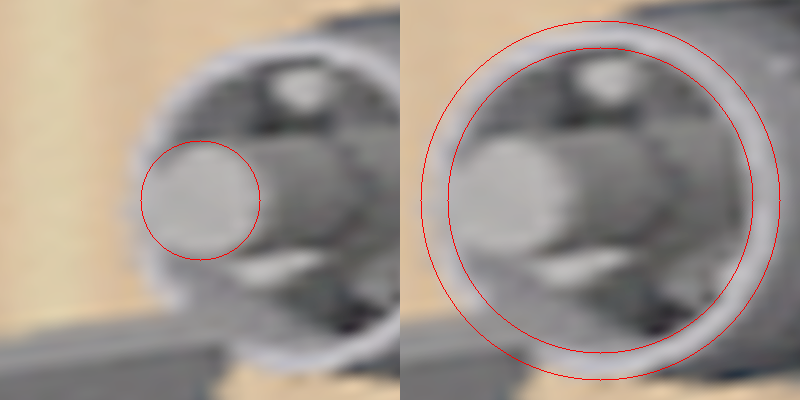

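Emit:
arm_command --plan '[0,0,1.5,0,0,0,0,0,0,2.5,0,0,0,0,0,0,2,0,0,0,0,0,0,1,0,0,0,0,0,0,0.5,0,0,0,0,0,0,0,0,0,0,0,0,0,0,0,0,0,0]'

```text
time: 13.88
tool_pos: [0.5786, 0.0143, 0.0696]
ee_rot: [3.14, -0.0, 1.221]
wrist_force: [0.7, -0.1, 0.3]
width: 0.094
```

Run:
```python
from h import *
S=snap("scene","s11");o=robot.get_obs();p=o["tool_pos"];print(p,o["ee_rot"],o["wrist_force"],o["width"])
r=cv2.resize(S["pixels"][140:240,200:320,::-1],(720,600),interpolation=cv2.INTER_CUBIC)
cv2.imwrite("pics/g11.png",r)
F=[]
for i in range(12):
    cams.snapshot("scene");o=robot.get_obs();F.append(np.r_[o["wrist_force"],o["wrist_torque"],o["joint_torque"][5]])
F=np.array(F);print(F.mean(0).round(3),F.std(0).round(3))
```

```text
[0.57866154 0.01435563 0.06966486] [ 3.13975638e+00 -4.23471110e-04  1.22150189e+00] [-0.3633204  -0.37043857  0.40558058] 0.09389269657835657
[ 0.085 -0.077  0.02  -0.03  -0.056  0.009  0.   ] [0.434 0.427 0.554 0.026 0.023 0.033 0.   ]
```

View pics/g11.png

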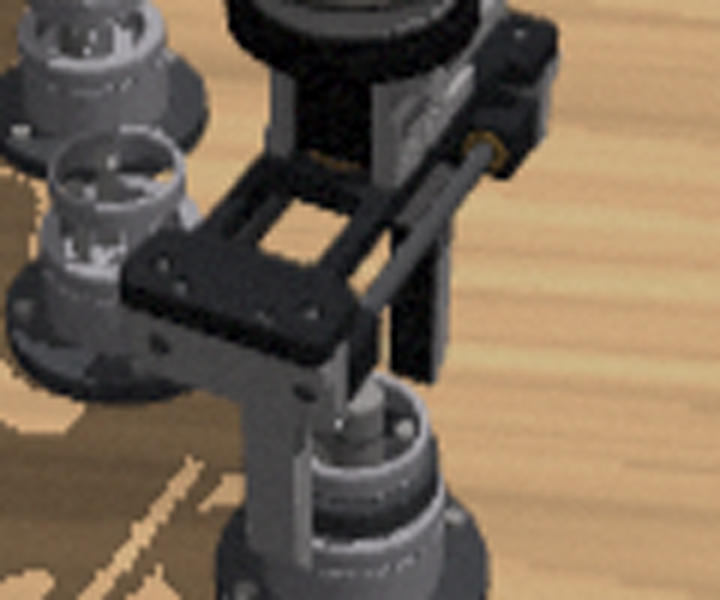

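Emit:
arm_command --plan '[0,0,0.35,0,0,0,0,0,0,0,0,0,0,0.2,0,0,0,0,0,0,0.3,0,0,0,0,0,0,0.33,0,0,0,0,0,0,0.34,0,0,0,0,0,0,0.34]'

```text
time: 15.28
tool_pos: [0.5781, 0.0144, 0.0652]
ee_rot: [3.141, 0.0, 1.221]
wrist_force: [-0.5, -0.1, -0.3]
width: 0.0621
```

Emit:
arm_command --plan '[0,0,0,0,0,0,0.37,0,0,0,0,0,0,0.4,0,0,0,0,0,0,0.4,0,0,0,0,0,0,0.4]'

```text
time: 15.78
tool_pos: [0.579, 0.014, 0.0652]
ee_rot: [3.139, -0.0, 1.221]
wrist_force: [5.7, -1.6, -2.5]
width: 0.0591
```

```bash
cat >> h.py <<'E'
def feel(n=10):
    F=[]
    for i in range(n):
        cams.snapshot("scene");o=robot.get_obs();F.append(np.r_[o["wrist_force"],o["wrist_torque"],o["joint_torque"],o["tool_pos"],o["ee_rot"]])
    F=np.array(F);m=F.mean(0)
    print("t",round(o["time"],2),"F",m[:3].round(2),"M",m[3:6].round(3),"jt",m[6:12].round(3),"pos",m[12:15].round(4),"yaw",o["ee_rot"][2].round(4),"w",round(float(o["width"]),4),"stdMz",F[:,5].std().round(3))
E
python3 - <<'E'
from h import *
feel(6)
E
```

```text
t 16.07 F [ 4.85 -1.83 -3.03] M [-0.295 -0.985  0.005] jt [ 9.2800e-01 -3.9282e+01 -2.7163e+01  4.4600e-01  1.7290e+00  1.6000e-02] pos [0.579  0.014  0.0653] yaw 1.2214 w 0.0595 stdMz 0.022
```

Emit:
arm_command --plan '[0,0.1,0,0,0,0,0.4,0,0,0,0,0,0,1,0,0,0,0,0,0,1]'

```text
time: 16.45
tool_pos: [0.579, 0.014, 0.0652]
ee_rot: [3.141, 0.0, 1.221]
wrist_force: [2.7, -1.2, -1.0]
width: 0.0592
```

Run:
```python
from h import *
feel(6)
```

```text
t 16.75 F [ 3.2  -1.22 -2.23] M [-0.256 -0.688  0.003] jt [ 5.5700e-01 -3.8431e+01 -2.7410e+01  3.3800e-01  1.1120e+00  4.0000e-03] pos [0.579  0.014  0.0652] yaw 1.2216 w 0.0593 stdMz 0.017
```

Emit:
arm_command --plan '[0,0.15,0,0,0,0,1,0,0,0,0,0,4,1,0,0,0,0,0,4,1,0,0,0,0,0,2,1,0,0,0,0,0,0,1]'

```text
time: 17.38
tool_pos: [0.579, 0.014, 0.0652]
ee_rot: [-3.139, 0.001, 1.047]
wrist_force: [-5.0, 1.1, 4.2]
width: 0.0593
```

Run:
```python
from h import *
feel(5)
```

```text
t 17.62 F [-5.35  1.51  4.1 ] M [ 0.122  0.688 -0.069] jt [ -0.927 -35.869 -28.96   -0.203  -1.568  -0.064] pos [0.579  0.014  0.0652] yaw 1.0474 w 0.0593 stdMz 0.024
```

Emit:
arm_command --plan '[0,-0.08,0,0,0,4,1,0,0,0,0,0,4,1,0,0,0,0,0,4,1,0,0,0,0,0,2,1,0,0,0,0,0,1,1,0,0,0,0,0,1,1]'

```text
time: 18.38
tool_pos: [0.5789, 0.0141, 0.0652]
ee_rot: [-3.14, 0.001, 0.768]
wrist_force: [-5.7, 1.3, 4.9]
width: 0.0593
```

```bash
cat >> h.py <<'E'
def now():
    o=robot.get_obs();print("t",round(o["time"],2),"F",o["wrist_force"].round(1),"M",o["wrist_torque"].round(3),"j6t",o["joint_torque"][5].round(4),"pos",o["tool_pos"].round(4),"yaw",o["ee_rot"][2].round(4),"qv6",o["qvel"][5].round(4),"q6",o["joint_positions"][5].round(4))
E
python3 - <<'E'
from h import *
now();S=snap("scene","s12");feel(3)
r=cv2.resize(S["pixels"][140:240,200:320,::-1],(720,600),interpolation=cv2.INTER_CUBIC)
cv2.imwrite("pics/g12.png",r)
E
```

```text
t 18.38 F [-5.7  1.3  4.9] M [0.063 0.864 0.151] j6t 0.0945 pos [0.5789 0.0141 0.0652] yaw 0.7679 qv6 0.1369 q6 0.7294
t 18.57 F [-5.45  0.96  4.2 ] M [0.077 0.83  0.037] jt [ -0.87  -35.844 -28.942  -0.079  -1.69    0.102] pos [0.5789 0.0141 0.0652] yaw 0.7681 w 0.0593 stdMz 0.006
```

View pics/g12.png

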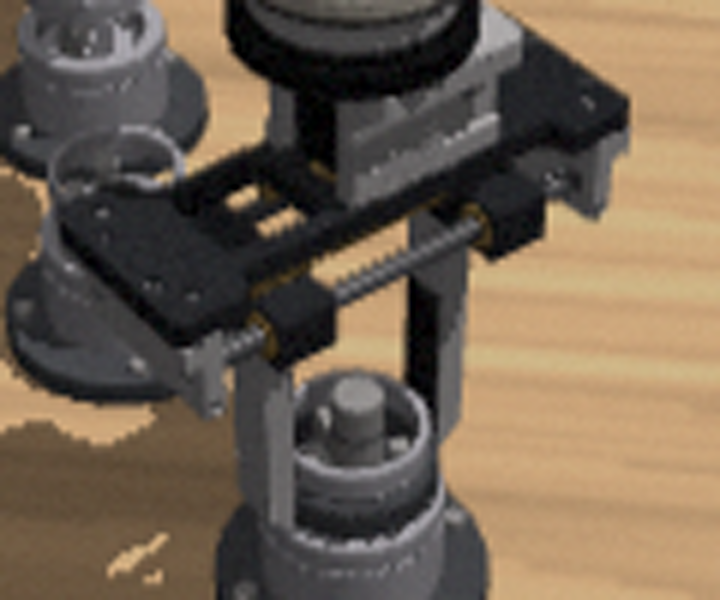

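Emit:
arm_command --plan '[-0.06,-0.06,0,0,0,1,1,0,0,0,0,0,1,1,0,0,0,0,0,1,1,0,0,0,0,0,1,1]'

```text
time: 19.08
tool_pos: [0.5788, 0.0141, 0.0652]
ee_rot: [-3.141, -0.0, 0.697]
wrist_force: [-3.8, 1.9, 4.0]
width: 0.0593
```

Run:
```python
from h import *
now();feel(3)
```

```text
t 19.07 F [-3.8  1.9  4. ] M [0.287 0.555 0.222] j6t 0.0934 pos [0.5788 0.0141 0.0652] yaw 0.6969 qv6 0.1375 q6 0.8002
t 19.23 F [-3.41  1.78  3.73] M [0.325 0.558 0.079] jt [ -1.356 -36.233 -28.532  -0.484  -1.176   0.116] pos [0.5788 0.0141 0.0652] yaw 0.6975 w 0.0592 stdMz 0.046
```

Emit:
arm_command --plan '[0,0,0,0,0,1,1,0,0,0,0,0,1,1]'

```text
time: 19.48
tool_pos: [0.5788, 0.0141, 0.0652]
ee_rot: [-3.141, -0.0, 0.662]
wrist_force: [-3.2, 3.2, 3.6]
width: 0.0593
```

Run:
```python
from h import *
now();S=snap("scene","s13");now()
r=cv2.resize(S["pixels"][190:230,235:285,::-1],(750,600),interpolation=cv2.INTER_CUBIC)
cv2.imwrite("pics/g13.png",np.clip(255*(r/255.)**.6,0,255).astype(np.uint8))
```

```text
t 19.48 F [-3.2  3.2  3.6] M [0.407 0.589 0.187] j6t 0.0924 pos [0.5788 0.0141 0.0652] yaw 0.662 qv6 0.1406 q6 0.8351
t 19.52 F [-3.3  3.   2.8] M [0.411 0.625 0.156] j6t 0.1752 pos [0.5788 0.0141 0.0652] yaw 0.6616 qv6 -0.0271 q6 0.8355
```

View pics/g13.png

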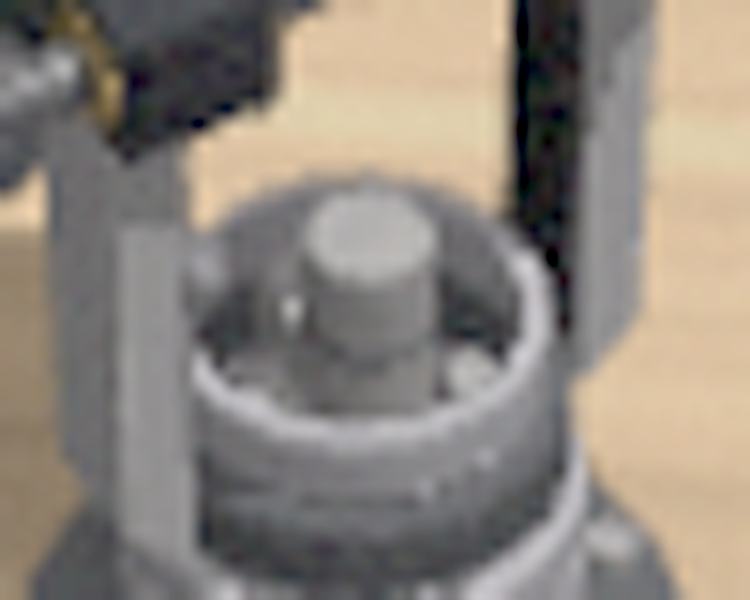

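Emit:
arm_command --plan '[0,0,0,0,0,1,1,0,0,0,0,0,1,1,0,0,0,0,0,1,1]'

```text
time: 19.9
tool_pos: [0.5788, 0.0142, 0.0652]
ee_rot: [-3.141, -0.0, 0.61]
wrist_force: [-4.0, 2.9, 4.7]
width: 0.0591
```

Run:
```python
from h import *
now()
```

```text
t 19.9 F [-4.   2.9  4.7] M [0.615 0.6   0.225] j6t 0.0947 pos [0.5788 0.0142 0.0652] yaw 0.6095 qv6 0.1392 q6 0.8876
```

Emit:
arm_command --plan '[0,0,0,0,0,1,1,0,0,0,0,0,1,1]'

```text
time: 20.15
tool_pos: [0.5788, 0.0142, 0.0652]
ee_rot: [-3.141, -0.0, 0.575]
wrist_force: [-3.4, 3.1, 4.1]
width: 0.0595
```

Run:
```python
from h import *
now()
```

```text
t 20.15 F [-3.4  3.1  4.1] M [0.666 0.634 0.212] j6t 0.0949 pos [0.5788 0.0142 0.0652] yaw 0.5747 qv6 0.1393 q6 0.9224
```

Emit:
arm_command --plan '[0,0,0,0,0,1,1,0,0,0,0,0,1,1]'

```text
time: 20.4
tool_pos: [0.5788, 0.0142, 0.0652]
ee_rot: [-3.141, -0.0, 0.54]
wrist_force: [-3.5, 3.6, 4.1]
width: 0.0591
```

Run:
```python
from h import *
now()
```

```text
t 20.4 F [-3.5  3.6  4.1] M [0.609 0.633 0.161] j6t 0.1034 pos [0.5788 0.0142 0.0652] yaw 0.5398 qv6 0.1376 q6 0.9574
```

Emit:
arm_command --plan '[0,0,0,0,0,1,1,0,0,0,0,0,1,1]'

```text
time: 20.65
tool_pos: [0.5788, 0.0142, 0.0652]
ee_rot: [-3.141, -0.0, 0.505]
wrist_force: [-4.6, 3.7, 4.0]
width: 0.0595
```

Run:
```python
from h import *
now();S=snap("scene","s14")
r=cv2.resize(S["pixels"][190:230,235:285,::-1],(750,600),interpolation=cv2.INTER_CUBIC)
cv2.imwrite("pics/g14.png",np.clip(255*(r/255.)**.6,0,255).astype(np.uint8))
```

```text
t 20.65 F [-4.6  3.7  4. ] M [0.579 0.652 0.235] j6t 0.1068 pos [0.5788 0.0142 0.0652] yaw 0.5049 qv6 0.1384 q6 0.9922
```

View pics/g14.png

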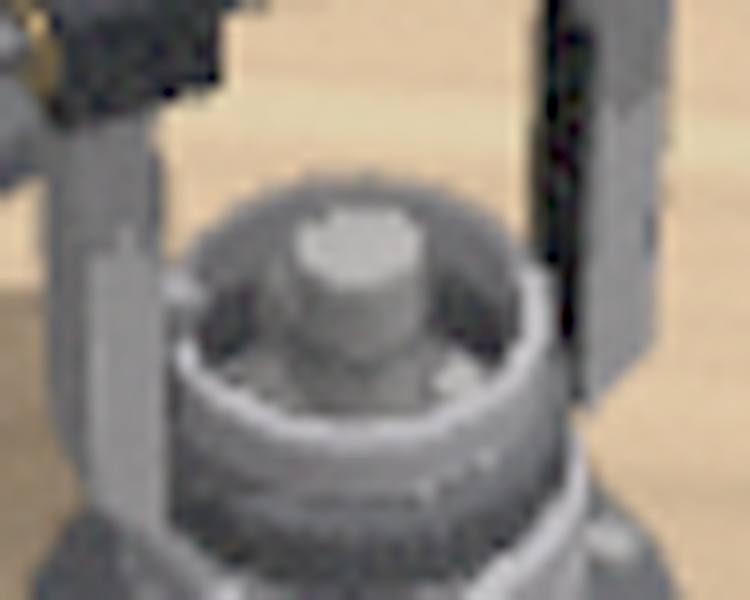

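Emit:
arm_command --plan '[0,0,0,0,0,1,1,0,0,0,0,0,1,1]'

```text
time: 20.95
tool_pos: [0.5788, 0.0142, 0.0652]
ee_rot: [-3.141, -0.0, 0.47]
wrist_force: [-3.5, 3.9, 3.7]
width: 0.0592
```

Run:
```python
from h import *
now()
```

```text
t 20.95 F [-3.5  3.9  3.7] M [0.594 0.68  0.21 ] j6t 0.1369 pos [0.5788 0.0142 0.0652] yaw 0.4701 qv6 0.1372 q6 1.0271
```

Emit:
arm_command --plan '[0,0,0,0,0,1,1,0,0,0,0,0,1,1]'

```text
time: 21.2
tool_pos: [0.5787, 0.0143, 0.0651]
ee_rot: [-3.141, 0.0, 0.436]
wrist_force: [-3.3, 4.4, 4.3]
width: 0.0599
```

Run:
```python
from h import *
now()
```

```text
t 21.2 F [-3.3  4.4  4.3] M [0.567 0.58  0.353] j6t 0.3016 pos [0.5787 0.0143 0.0651] yaw 0.4357 qv6 0.1356 q6 1.0616
```

Emit:
arm_command --plan '[0,0,0,0,0,1,1,0,0,0,0,0,1,1]'

```text
time: 21.45
tool_pos: [0.5787, 0.0144, 0.0652]
ee_rot: [-3.141, 0.0, 0.402]
wrist_force: [-4.3, 4.8, 3.5]
width: 0.0593
```

Run:
```python
from h import *
now();S=snap("scene","s15");now()
r=cv2.resize(S["pixels"][190:230,235:285,::-1],(750,600),interpolation=cv2.INTER_CUBIC)
cv2.imwrite("pics/g15.png",np.clip(255*(r/255.)**.6,0,255).astype(np.uint8))
```

```text
t 21.45 F [-4.3  4.8  3.5] M [0.513 0.619 0.651] j6t 0.5572 pos [0.5787 0.0144 0.0652] yaw 0.4016 qv6 0.1366 q6 1.0959
t 21.5 F [-3.8  4.4  4.5] M [0.559 0.611 0.578] j6t 0.659 pos [0.5787 0.0144 0.0652] yaw 0.4013 qv6 -0.023 q6 1.0963
```

View pics/g15.png

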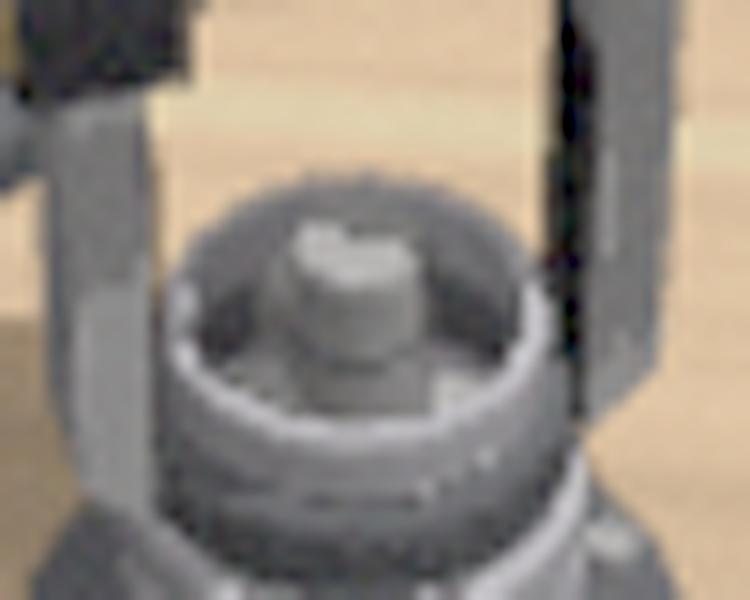

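I issued those three moves back-to-back without reading the torque between them. The last reading (about 0.6 N m) means the pin was pressed well over the limit. I'm backing off at once, then I'll approach again one step at a time.

Emit:
arm_command --plan '[0,0,0,0,0,-1.5,1,0,0,0,0,0,-1.5,1,0,0,0,0,0,-1,1,0,0,0,0,0,-1,1,0,0,0,0,0,-1,1]'

```text
time: 22.12
tool_pos: [0.5788, 0.0142, 0.0652]
ee_rot: [-3.141, -0.0, 0.505]
wrist_force: [-3.9, 3.9, 4.5]
width: 0.0592
```

Run:
```python
from h import *
now();feel(4)
```

```text
t 22.12 F [-3.9  3.9  4.5] M [ 0.608  0.634 -0.22 ] j6t -0.0896 pos [0.5788 0.0142 0.0652] yaw 0.5047 qv6 -0.1393 q6 0.9922
t 22.32 F [-3.54  3.77  4.07] M [ 0.62   0.634 -0.093] jt [ -2.189 -36.023 -28.532  -1.079  -1.322  -0.119] pos [0.5788 0.0142 0.0652] yaw 0.5045 w 0.0593 stdMz 0.015
```

Emit:
arm_command --plan '[0,0,0,0,0,1,1,0,0,0,0,0,1,1]'

```text
time: 22.58
tool_pos: [0.5788, 0.0143, 0.0652]
ee_rot: [-3.141, -0.0, 0.47]
wrist_force: [-3.9, 3.8, 4.1]
width: 0.0594
```

Run:
```python
from h import *
now();feel(6);now()
```

```text
t 22.57 F [-3.9  3.8  4.1] M [0.676 0.686 0.267] j6t 0.1244 pos [0.5788 0.0143 0.0652] yaw 0.47 qv6 0.137 q6 1.0271
t 22.88 F [-3.67  3.5   4.05] M [0.613 0.64  0.115] jt [ -2.396 -36.011 -28.535  -1.03   -1.333   0.143] pos [0.5788 0.0142 0.0652] yaw 0.4703 w 0.0591 stdMz 0.031
t 22.88 F [-3.7  3.7  4.1] M [0.603 0.651 0.087] j6t 0.1151 pos [0.5788 0.0143 0.0652] yaw 0.4703 qv6 0.0004 q6 1.0269
```

Excess here is about 4 N. I'll go on by one 0.5° step and read it.

Emit:
arm_command --plan '[0,0,0,0,0,0.5,1]'

```text
time: 23.0
tool_pos: [0.5788, 0.0142, 0.0652]
ee_rot: [-3.141, -0.0, 0.462]
wrist_force: [-3.3, 3.5, 4.2]
width: 0.0593
```

Run:
```python
from h import *
now();feel(3)
```

```text
t 23.0 F [-3.3  3.5  4.2] M [0.621 0.62  0.255] j6t 0.1981 pos [0.5788 0.0142 0.0652] yaw 0.4617 qv6 0.0703 q6 1.0355
t 23.15 F [-3.42  3.71  4.  ] M [0.63  0.631 0.222] jt [ -2.506 -36.009 -28.541  -1.014  -1.334   0.231] pos [0.5788 0.0142 0.0652] yaw 0.4618 w 0.0594 stdMz 0.016
```

Emit:
arm_command --plan '[0,0,0,0,0,0.5,1]'

```text
time: 23.28
tool_pos: [0.5787, 0.0143, 0.0652]
ee_rot: [-3.141, -0.0, 0.453]
wrist_force: [-3.5, 4.5, 3.3]
width: 0.0594
```

Run:
```python
from h import *
now();feel(4)
```

```text
t 23.27 F [-3.5  4.5  3.3] M [0.627 0.636 0.266] j6t 0.2407 pos [0.5787 0.0143 0.0652] yaw 0.4531 qv6 0.0693 q6 1.044
t 23.48 F [-3.52  4.34  3.75] M [0.629 0.64  0.263] jt [ -2.582 -36.    -28.549  -1.008  -1.337   0.269] pos [0.5788 0.0143 0.0652] yaw 0.4532 w 0.059 stdMz 0.029
```

Emit:
arm_command --plan '[0,0,0,0,0,0.25,1]'

```text
time: 23.6
tool_pos: [0.5787, 0.0143, 0.0652]
ee_rot: [-3.141, -0.0, 0.449]
wrist_force: [-4.3, 4.1, 4.4]
width: 0.0591
```

Run:
```python
from h import *
now();feel(8)
```

```text
t 23.6 F [-4.3  4.1  4.4] M [0.597 0.593 0.343] j6t 0.2986 pos [0.5787 0.0143 0.0652] yaw 0.449 qv6 0.0329 q6 1.0482
t 24.0 F [-4.    4.    3.99] M [0.624 0.647 0.303] jt [ -2.639 -35.996 -28.552  -1.     -1.339   0.305] pos [0.5787 0.0143 0.0652] yaw 0.4491 w 0.0594 stdMz 0.037
```

Emit:
arm_command --plan '[0,0,0,0,0,0,0.3,0,0,0,0,0,0,0.1,0,0,0,0,0,0,0,0,0,0,0,0,0,0,0,0,0,0,0,0,0,0,0,0,0,0,0,0]'

```text
time: 24.75
tool_pos: [0.5789, 0.0139, 0.0652]
ee_rot: [3.141, -0.0, 0.449]
wrist_force: [-0.8, 0.4, 0.4]
width: 0.0939
```

Run:
```python
from h import *
feel(4)
```

```text
t 24.95 F [-0.14 -0.14 -0.09] M [-0.     0.038  0.012] jt [-1.1000e-02 -3.8006e+01 -2.8435e+01  4.8000e-02 -5.7000e-02  0.0000e+00] pos [0.5789 0.0139 0.0652] yaw 0.4493 w 0.0939 stdMz 0.023
```

Emit:
arm_command --plan '[0,0,-1,0,0,0,0,0,0,-2,0,0,0,0,0,0,-3,0,0,0,0,0,0,-3,0,0,0,0,0,0,-3,0,0,0,0,0,0,0,0,0,0,0]'

```text
time: 25.7
tool_pos: [0.5807, 0.0138, 0.1892]
ee_rot: [3.138, -0.007, 0.449]
wrist_force: [-0.8, -0.7, 0.1]
width: 0.094
```

Run:
```python
from h import *
S=snap("scene","s16");now()
r=cv2.resize(S["pixels"][180:260,210:310,::-1],(400,320),interpolation=cv2.INTER_CUBIC)
c=(.57815,.01273)
b=rect(S,c[0]+.009,c[1],.106,.03,400,.6);cv2.circle(b,(200,200),60,(0,0,255),1)
cv2.imwrite("pics/g16.png",np.hstack([np.vstack([r,np.zeros((80,400,3),np.uint8)]),b]))
cv2.imwrite("pics/s16.png",S["pixels"][:,:,::-1])
```

```text
t 25.75 F [-0.8 -1.  -0.5] M [-0.047  0.014 -0.038] j6t 0.0007 pos [0.5796 0.0139 0.1867] yaw 0.4492 qv6 -0.0006 q6 1.0479
```

View pics/g16.png

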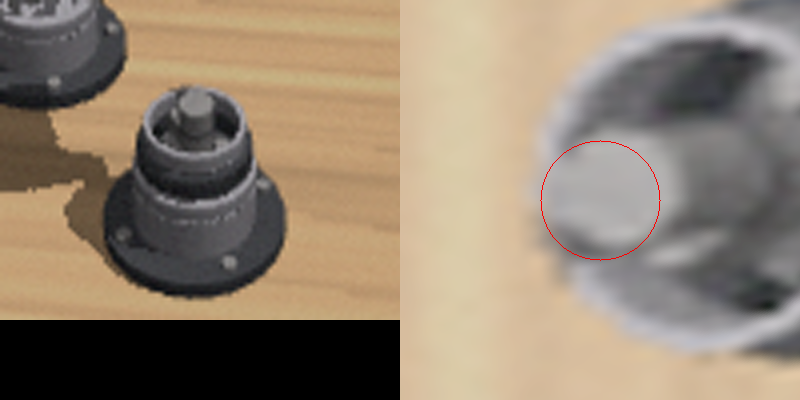

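View pics/s16.png

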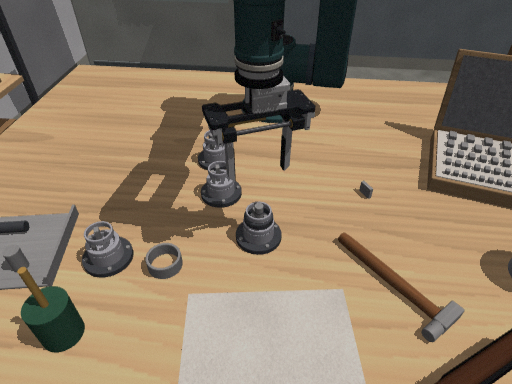

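Run:
```python
from h import *
print(close_job())
```

```text
the job is handed in; nothing more can be done
None
```

The pin is now clamped in the right clamp at about 14 N, but **I over-clamped it on the way, which probably fails the run.** During the first approach I sent three 2° ring moves without reading the torque between them. At the last one the wrist moment was 0.58–0.65 N m, which means roughly 45–50 N on the pin, above the limit of about 23 N that marks it. That should count as an instant failure, though no verdict was reported. I backed the ring off straight away until it was free, then approached again in 0.25–0.5° steps, reading the torque each time.

**What I did:** I picked up the pin and stood it on the seat of the leftmost clamp. I felt it touch down with about 3 N, released it, then gripped only the slim ring and turned it about 0.77 rad clockwise to the final clamp.

**Last checks:**
- **Clamping force:** the final moment while turning was 0.30–0.34 N m against 0.2 N m of free friction, so about 12–16 N on the pin. I did not check it again after letting go.
- **Pin:** it stands upright in the V in the scene camera, about 1 mm from where I expected it.
- **Clearance:** the gripper is open about 10 cm above the clamp, with wrist force near zero apart from sensor noise. The steel ring, gauge block and hammer look unmoved.
- **Camera disagreement:** the two cameras differed by about 3–4 mm on absolute positions. I used distances measured within one camera and the feel of the grip instead.
- **Side force:** while I held the ring there was a steady side force of about 5 N from slight misalignment.

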